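Find the loose cover of the parts case and push it open

ROBOT

A 7-joint arm with a two-finger parallel gripper is mounted at the origin on a cart in front of the work surface, level with it; the furniture and walls round the work are solid. World frame = base frame: x ahead of the robot, y to its left, z up, the work surface at z = 0. Lengths are in m, angles in rad, forces in N, time in s.
With the tool pointing down it reaches from about 0.4 to 0.85 m from the base axis. Payload 10.4 kg.
Tool frame: the origin (TCP) lies at the very end of the fingers, on their centre line; the grasp point (between the pads) lies 19 mm behind it; z points along the fingers, y is the direction in which the jaws open and shut (so a half turn about z gives the same grasp; the last joint's range is limited). The gripper opens to 85 mm and grips with 20 to 120 N. Pads are 22 mm wide; open, the fingers measure 114 mm over their backs; the gripper's body (76 mm by 85 mm) begins 54 mm behind the grasp point. The pads swing forward as they close: fully open they stand 13 mm farther back than shut.
Start: joints at [1.186, 0.332, -0.065, 1.46, 0.022, 1.35, -0.088], TCP at [0.221, -0.585, 0.231] pointing down, gripper open.
Joint ranges: [-2.6, 2.6], [-0.5, 2.12], [-1.47, 1.34], [0.16, 2.42], [-1.27, 4.41], [0.06, 2.06], [-2.6, 2.6]. Speed limits (rad/s): [2.22, 2.22, 2.79, 2.79, 3.14, 3.14, 3.14].

INTERFACE

Orientations are given as a 3x3 rotation matrix whose columns are the frame's x, y, z axes.
In Python, from plant import monitor, optics, job gives the robot as it stands. The module is installed in compiled form; this text tells all that it offers.
- The arm moves only by the shell command python3 -m creep 'ROWS' [FORCE]. ROWS is JSON, a list of rows, each a list of 7 numbers: the turn, a rotation vector about the tool's x, y, z in degrees, then the shift along the tool's x, y, z in m, then the finger opening in m, from 0 to 0.0854. A call has 1 to 10 rows; each row shifts and turns the commanded pose from where the row before left it, along the tool's axes as they then stand; what a row does not reach is not made up. A row lasts 1/12 s, in which the tool goes at most 41.7 mm and 7.16 degrees, less where a joint would pass 70% of its speed; a pose out of reach is approached as far as the arm can. A call is refused whole if a number of a shift passes 0.0417 or a number of a turn 7.16, either way. A call with a gripper value outside its range is refused whole. The fingers move at their own pace and stop on an object; FORCE is the grip in N (left out, the last holds). Time passes only in rows, so rows that do not move let the fingers close. It gives the time, the measured TCP pose, the force and the opening at its end, in the units of the state.
- monitor.get_obs(): the state, without advancing time (a new reading comes with each control period).
- optics.camera(name): name is "side" or "top"; returns the picture (384x512x3 uint8, red, green, blue); there is no depth.
- optics.camera_model(name): a dict with "vfov" (degrees; the focal length in pixels is half the picture's height over the tangent of half this angle, whatever the lens; pixels are square), "cx", "cy" (the principal point, pixels), "T" (4x4, takes a point from camera to world coordinates). Camera axes: x right, y up, looking along -z (the intrinsics and any distortion apply to the point x, -y, -z); pixel columns grow to the right and rows downward; lengths in m; the calibration is good to about 2 mm. A picture is of the moment at which its call begins. camera_model takes no time and is no camera call.
- job.finish_job(): hands the job in, once; it reports no verdict.
The state is a dict: "time_s": time; "joints": joint angles; "qd": joint speeds; "joint_efforts": joint torques, N m; "eef_pos": TCP position; "ee_rot": TCP orientation; "ft_force": force on the tool from outside, world axes, zero at the start; "wrist_torque": the same for the moment, N m; "opening": finger opening in m.
Only numpy, scipy, OpenCV 4.12 (cv2) and the standard library are available. Lean on these libraries where they do the work, as an engineer would, in place of code of your own. Each camera call takes 0.05 s, during which the arm holds its last target.

TASK

Three of the four flush covers on the grey parts case are blocked by full compartments; one, over the empty compartment, is loose. With the fingertips, press gently on the ribbed far ends of the covers until you find the one that rocks, then push that cover open until it stands nearly upright, and leave it standing open with the other three shut. Only touch and push: pick nothing up, and leave the small things around the case where they are.

Things in the scene. Friction and masses are not known exactly. Their poses are not given: they have to be found in the camera images.
- parts_case: Grey steel parts case fixed to the bench, 200 (x) x 132 (y) x 64 mm high; origin: centre of its underside; x points away from the robot, y left, z up. Its top, 64 mm up, is two rows of two identical flush pale wooden covers, each 80 (x) x 52 (y) x 4 mm, turning about a pivot across its middle (along y, 62 mm up), with four thin dark ribs on its far (+x) half. Inside it is 50 mm deep.
- press0 (a point): Press point on the ribs of cover0 (near left), on its centre line, on the case's top 64 mm above the bench; axes as the case's, does not move when the cover tips. The cover's pivot centre is 30 mm nearer (-x), at x -48, y +31 mm in the case frame; its near edge is 70 mm nearer than this point.
- cover0 (a joint): Tilt of cover0 (near left): 0 = shut, flush (near half cannot go down); grows as the far half is pressed down and the near half rises; stops at 1.5, near half standing 40 mm above the pivot. Blocked covers give under 0.05; which one is loose differs each time. The loose one tips at about 1.3 N on the ribs and stays at any angle by pivot friction.
- press1 (a point): Press point on the ribs of cover1 (near right), on its centre line, on the case's top 64 mm above the bench; axes as the case's, does not move when the cover tips. The cover's pivot centre is 30 mm nearer (-x), at x -48, y -31 mm in the case frame; its near edge is 70 mm nearer than this point.
- cover1 (a joint): Tilt of cover1 (near right): 0 = shut, flush (near half cannot go down); grows as the far half is pressed down and the near half rises; stops at 1.5, near half standing 40 mm above the pivot. Blocked covers give under 0.05; which one is loose differs each time. The loose one tips at about 1.3 N on the ribs and stays at any angle by pivot friction.
- press2 (a point): Press point on the ribs of cover2 (far left), on its centre line, on the case's top 64 mm above the bench; axes as the case's, does not move when the cover tips. The cover's pivot centre is 30 mm nearer (-x), at x +48, y +31 mm in the case frame; its near edge is 70 mm nearer than this point.
- cover2 (a joint): Tilt of cover2 (far left): 0 = shut, flush (near half cannot go down); grows as the far half is pressed down and the near half rises; stops at 1.5, near half standing 40 mm above the pivot. Blocked covers give under 0.05; which one is loose differs each time. The loose one tips at about 1.3 N on the ribs and stays at any angle by pivot friction.
- press3 (a point): Press point on the ribs of cover3 (far right), on its centre line, on the case's top 64 mm above the bench; axes as the case's, does not move when the cover tips. The cover's pivot centre is 30 mm nearer (-x), at x +48, y -31 mm in the case frame; its near edge is 70 mm nearer than this point.
- cover3 (a joint): Tilt of cover3 (far right): 0 = shut, flush (near half cannot go down); grows as the far half is pressed down and the near half rises; stops at 1.5, near half standing 40 mm above the pivot. Blocked covers give under 0.05; which one is loose differs each time. The loose one tips at about 1.3 N on the ribs and stays at any angle by pivot friction.
- bench_loupe: Bystander: black waisted eyepiece, 35 mm across, 31 mm tall; loose on the bench beside the case, origin at the centre of its underside. To be left alone.
- oiler_cup: Bystander: small white cup with a thin rod, 28 mm across, 58 mm tall; loose on the bench beside the case, origin at the centre of its underside. To be left alone.
- small_vial: Bystander: amber vial with a black cap, 28 mm across, 46 mm tall; loose on the bench beside the case, origin at the centre of its underside. To be left alone.
- black_post: Bystander: black turned holder with a waist, 36 mm across, 48 mm tall; loose on the bench beside the case, origin at the centre of its underside. To be left alone.
- large_vial: Bystander: amber vial with a black cap, 30 mm across, 46 mm tall; loose on the bench beside the case, origin at the centre of its underside. To be left alone.

How it is judged:
On the way, in this order (a step that is already met when the one before it is completed fails the run):
1. the loose cover is made to rock: some cover tips by more than 0.12 rad (7 degrees) (value of joint any of cover0, cover1, cover2, cover3 above 0.12 rad), for 0.1 s.
2. that cover is pushed open past 1.15 rad (66 degrees) (value of joint any of cover0, cover1, cover2, cover3 above 1.15 rad), for 0.1 s.
At the end, for the whole second after the job is handed in: One cover stands open by more than 1.15 rad (66 degrees) and is at rest; the other three are shut within 0.1 rad (((value of joint cover0 between 1.15 and 1.6 rad and velocity of joint cover0 below 0.05 rad/s and value of joint each of cover1, cover2, cover3 below 0.1 rad) or (value of joint cover1 between 1.15 and 1.6 rad and velocity of joint cover1 below 0.05 rad/s and value of joint each of cover0, cover2, cover3 below 0.1 rad) or (value of joint cover2 between 1.15 and 1.6 rad and velocity of joint cover2 below 0.05 rad/s and value of joint each of cover0, cover1, cover3 below 0.1 rad) or (value of joint cover3 between 1.15 and 1.6 rad and velocity of joint cover3 below 0.05 rad/s and value of joint each of cover0, cover1, cover2 below 0.1 rad))); the robot touches nothing.
It fails at once if a loose thing beside the case is moved or lifted by more than 15 mm (distance of any of bench_loupe, oiler_cup, small_vial, black_post, large_vial from where it was at the start of the episode above 0.015 m).
It fails at once if the case or a cover is pressed with more than 45 N (not gently) (contact force between the arm and parts_case above 45 N).
It also fails if it takes over 51 s, if anything falls off the work surface, if the arm or the gripper's body presses on something with over 40 N, if the wrist force passes 120 N, or if a joint passes its speed limit or range.

## Working session

There is one attempt and no reset: what is moved stays moved. The work goes in short steps, Python scripts to look and compute and a shell command to move; the robot and the scene stay as the last step left them, time stands still between calls to the robot, and variables do not carry over. Pictures are saved under pics/ and viewed, and the job is handed in when it is done.

```bash
mkdir -p pics; python3 - <<'E'
from plant import monitor, optics
import cv2,numpy as np
for n in("top","side"):
    im=optics.camera(n); cv2.imwrite(f"pics/{n}0.png",cv2.resize(im[:,:,::-1],(800,600),interpolation=cv2.INTER_CUBIC))
    cv2.imwrite(f"pics/{n}0_raw.png",im[:,:,::-1])
    m=optics.camera_model(n);print(n,{k:(np.round(v,4).tolist()) for k,v in m.items()if not isinstance(v,str)})
o=monitor.get_obs();print({k:np.round(v,3).tolist() for k,v in o.items()})
E
```

```text
top {'vfov': 42.5144, 'cx': 255.2672, 'cy': 192.34, 'T': [[-0.0171, 0.9928, -0.1182, 0.4244], [-0.9997, -0.0151, 0.0179, 0.1754], [0.016, 0.1184, 0.9928, 0.9281], [0.0, 0.0, 0.0, 1.0]]}
side {'vfov': 52.3743, 'cx': 262.3961, 'cy': 191.0772, 'T': [[0.8645, 0.3933, -0.3128, 0.2269], [-0.5025, 0.6708, -0.5454, -0.3049], [-0.0047, 0.6288, 0.7776, 0.7214], [0.0, 0.0, 0.0, 1.0]]}
{'time_s': 0.1, 'joints': [1.186, 0.333, -0.065, 1.461, 0.022, 1.35, -0.089], 'qd': [-0.001, -0.001, -0.001, -0.002, 0.0, -0.001, 0.001], 'joint_efforts': [0.002, -62.675, 0.05, -39.243, 0.016, 0.007, -0.0], 'eef_pos': [0.221, -0.584, 0.231], 'ee_rot': [[0.935, 0.354, -0.001], [0.354, -0.935, 0.001], [-0.0, -0.001, -1.0]], 'ft_force': [-0.293, 0.528, 1.175], 'wrist_torque': [0.028, 0.009, 0.002], 'opening': 0.085}
```

View pics/top0.png

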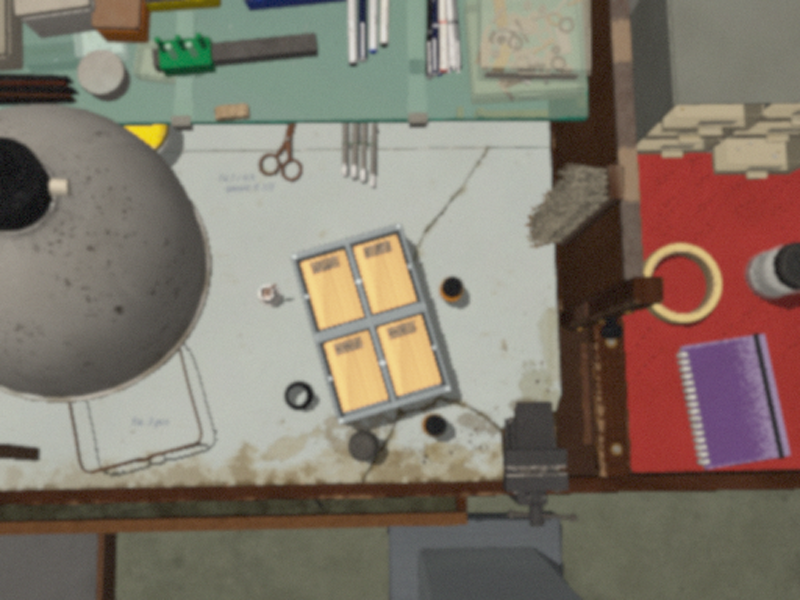

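View pics/side0.png

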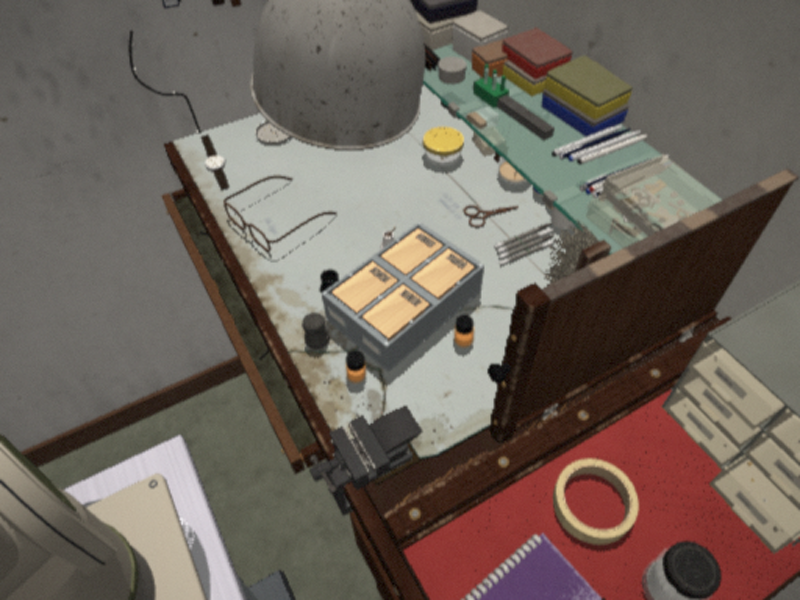

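The top view shows the case at about (372,323) of 800x600, turned about 15°. The vials sit on its right and below it, the post and loupe on its near-left side, and the cup on its left. I'll enlarge this area to read the corners.

```bash
python3 - <<'E'
import cv2
im=cv2.imread("pics/top0_raw.png")[135:300,150:310];cv2.imwrite("pics/t1.png",cv2.resize(im,None,fx=3.6,fy=3.6,interpolation=cv2.INTER_CUBIC))
im=cv2.imread("pics/side0_raw.png")[130:255,180:325];cv2.imwrite("pics/s1.png",cv2.resize(im,None,fx=4.5,fy=4.5,interpolation=cv2.INTER_CUBIC))
E
```

```text
(no output)
```

View pics/t1.png

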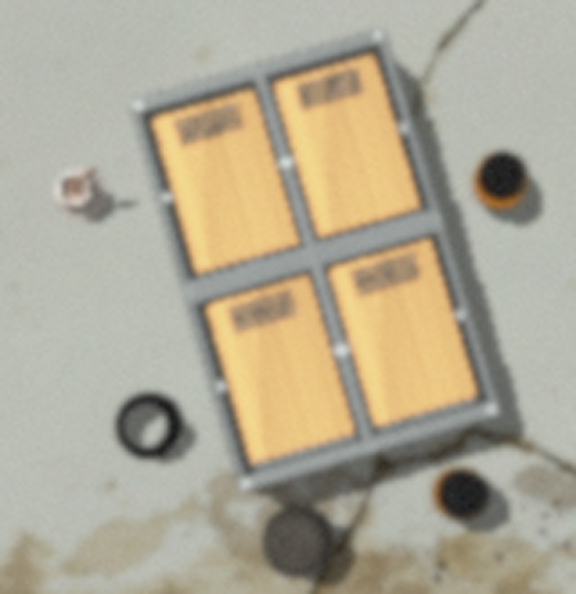

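View pics/s1.png

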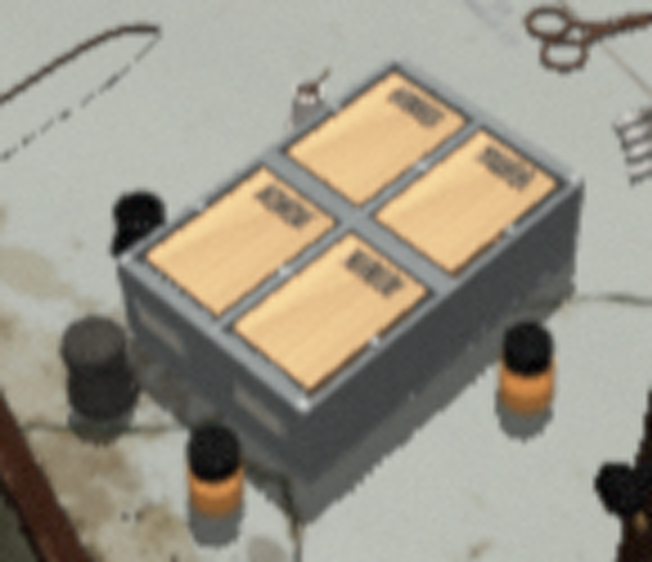

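```bash
cat > h.py <<'E'
import numpy as np
from plant import optics,monitor
def unproj(n,uv,z):
    m=optics.camera_model(n);f=192/np.tan(np.radians(m["vfov"])/2)
    T=np.array(m["T"]);d=T[:3,:3]@np.array([(uv[0]-m["cx"])/f,-(uv[1]-m["cy"])/f,-1]);o=T[:3,3]
    return o+d*(z-o[2])/d[2]
E
python3 - <<'E'
from h import *
L=[[100,66],[100,-66],[-100,-66],[-100,66]]
L=np.array(L)/1000
for n,pts,off,s in(("top",[(138,103),(380,36),(494,409),(246,485)],(150,135),3.6),("side",[(396,64),(578,182),(305,405),(124,260)],(180,130),4.5)):
    P=np.array([unproj(n,(np.array(p)+.5)/s-.5+off,.064)[:2] for p in pts])
    print(n,P.round(4).tolist(), [np.linalg.norm(P[i]-P[i-1]).round(4) for i in range(4)])
    c=P.mean(0); H=(P-c).T@L; 
    z=((P-c)[:,0]+1j*(P-c)[:,1])@np.conj(L[:,0]+1j*L[:,1]); print(c,np.degrees(np.angle(z)),abs(z)/np.sum(L**2))
for nm,p,z in(("cup",(75,190),.03),("loupe",(150,425),.031),("post",(298,540),.048),("vialA",(463,493),.046),("vialB",(502,175),.046)):
    print(nm,unproj("top",np.array(p)/3.6+(150,135),z).round(3))
E
```

```text
top [[0.5809, 0.2782], [0.6129, 0.1585], [0.4283, 0.1065], [0.3941, 0.2266]] [np.float64(0.1938), np.float64(0.1239), np.float64(0.1918), np.float64(0.1249)]
[0.50407494 0.19243442] 15.539328807290046 0.9574703735355994
side [[0.5755, 0.276], [0.6112, 0.1569], [0.4272, 0.1069], [0.3925, 0.2262]] [np.float64(0.1896), np.float64(0.1244), np.float64(0.1907), np.float64(0.1243)]
[0.50159749 0.19151731] 15.583478887471767 0.9480004546203444
cup [0.542 0.314 0.03 ]
loupe [0.423 0.276 0.031]
post [0.366 0.202 0.048]
vialA [0.387 0.121 0.046]
vialB [0.544 0.097 0.046]
```

The corner marks measure 192 x 124 mm, which fits screws set 4 mm in from the edges. Both cameras agree: the case centre is near (0.503, 0.192) with a yaw of 15.55°. Before moving I'll check the obstacles (lamp and right-hand board).

```bash
cat >> h.py <<'E'
def ray(n,uv):
    a=unproj(n,uv,0.0);o=np.array(optics.camera_model(n)["T"])[:3,3];d=a-o;return o,d/np.linalg.norm(d)
def tri(t,s):
    o1,d1=ray("top",t);o2,d2=ray("side",s)
    A=np.stack([d1,-d2],1);x=np.linalg.lstsq(A,o2-o1,rcond=None)[0]
    p,q=o1+d1*x[0],o2+d2*x[1];return (p+q)/2,np.linalg.norm(p-q)
C=np.array([.503,.192]);Y=np.radians(15.55);R2=np.array([[np.cos(Y),-np.sin(Y)],[np.sin(Y),np.cos(Y)]])
def cw(x,y):return C+R2@np.array([x,y])
def tocase(p):return R2.T@(np.array(p)[:2]-C)
def st():
    o=monitor.get_obs();p=np.array(o["eef_pos"]);R=np.array(o["ee_rot"])
    print("t",round(o["time_s"],2),"tcp",p.round(4),"case",(tocase(p)*1e3).round(1),"yaw",np.degrees(np.arctan2(R[1,0],R[0,0])).round(2),"zax",R[:,2].round(3),"F",np.round(o["ft_force"],2),"op",round(o["opening"],4));return o
def goal(p):
    o=st();R=np.array(o["ee_rot"]);print("delta tool mm",(R.T@(np.array(p)-o["eef_pos"])*1e3).round(1))
E
python3 - <<'E'
from h import *
k=.64
print("lamp",tri((75*k,255*k),(338*k,95*k)))
print("board",tri((650*k,285*k),(535*k,290*k)))
for i,(x,y) in enumerate([(-18,31),(-18,-31),(78,31),(78,-31)]):print(i,cw(x/1e3,y/1e3).round(4))
goal([.35,-.05,.25])
E
```

```text
lamp (array([0.55667773, 0.47823514, 0.18396089]), np.float64(0.012046101200013195))
board (array([ 0.50983797, -0.04855253,  0.28407512]), np.float64(0.0027702102800358256))
0 [0.4773 0.217 ]
1 [0.494  0.1573]
2 [0.5698 0.2428]
3 [0.5865 0.183 ]
t 0.1 tcp [ 0.2211 -0.5842  0.2306] case [-479.7 -672.2] yaw 20.73 zax [-0.001  0.001 -1.   ] F [-0.29  0.53  1.18] op 0.0851
delta tool mm [ 309.6 -454.   -18.8]
```

```bash
python3 -m creep '[[0,0,0.5,0.022,-0.032,-0.002,0],[0,0,0.5,0.022,-0.032,-0.002,0],[0,0,0.5,0.022,-0.032,-0.002,0],[0,0,0.5,0.022,-0.032,-0.002,0],[0,0,0.5,0.022,-0.032,-0.002,0],[0,0,0.5,0.022,-0.032,-0.002,0],[0,0,0.5,0.022,-0.032,-0.002,0],[0,0,0.5,0.022,-0.032,-0.002,0],[0,0,0.5,0.022,-0.032,-0.002,0],[0,0,0.5,0.022,-0.032,-0.002,0]]' 20; python3 -c "
from h import *
goal([.42,.1,.2])"
```

```text
time_s: 0.93
eef_pos: [0.3284, -0.2095, 0.2512]
ee_rot: [[0.963, 0.271, -0.0], [0.271, -0.963, -0.0], [-0.0, 0.0, -1.0]]
ft_force: [0.7, -0.0, -0.3]
opening: -0.0001
t 0.93 tcp [ 0.3284 -0.2095  0.2512] case [-275.9 -340. ] yaw 15.7 zax [-0. -0. -1.] F [ 0.74 -0.04 -0.26] op -0.0001
delta tool mm [ 172.  -273.2   51. ]
```

```bash
python3 -m creep '[[0,0,0.15,0.018,-0.034,0.003,0],[0,0,0,0.018,-0.034,0.003,0],[0,0,0,0.018,-0.034,0.003,0],[0,0,0,0.018,-0.034,0.005,0],[0,0,0,0.02,-0.034,0.008,0],[0,0,0,0.02,-0.034,0.008,0],[0,0,0,0.02,-0.034,0.008,0],[0,0,0,0.02,-0.034,0.008,0],[0,0,0,0,0,0,0]]'; python3 -c "
from h import *
goal([*cw(-.018,-.031),.085])"
```

```text
time_s: 1.68
eef_pos: [0.4016, 0.0985, 0.2046]
ee_rot: [[0.961, 0.276, 0.0], [0.276, -0.961, 0.002], [0.001, -0.002, -1.0]]
ft_force: [-0.6, 0.2, -0.3]
opening: -0.0003
t 1.68 tcp [0.4016 0.0985 0.2046] case [-122.8  -62.9] yaw 16.04 zax [ 0.     0.002 -1.   ] F [-0.61  0.21 -0.31] op -0.0003
delta tool mm [105.  -30.8 119.8]
```

```bash
python3 -m creep '[[0,0,0,0.021,-0.006,0.01,0],[0,0,0.4,0.021,-0.006,0.02,0],[0,0,0,0.021,-0.006,0.03,0],[0,0,0,0.021,-0.006,0.03,0],[0,0,0,0.021,-0.006,0.025,0],[0,0,0,0,0,0,0],[0,0,0,0,0,0,0]]'; python3 -c "
from h import *
import cv2
goal([*cw(-.018,-.031),.066])
im=optics.camera('side')[100:270,150:380,::-1];cv2.imwrite('pics/s2.png',cv2.resize(im,None,fx=3,fy=3,interpolation=2))
im=optics.camera('top')[100:310,120:350,::-1];cv2.imwrite('pics/t2.png',cv2.resize(im,None,fx=2.8,fy=2.8,interpolation=2))"
```

```text
time_s: 2.27
eef_pos: [0.4938, 0.1489, 0.0883]
ee_rot: [[0.965, 0.263, -0.005], [0.263, -0.965, 0.002], [-0.005, -0.003, -1.0]]
ft_force: [-0.4, 0.1, 0.3]
opening: -0.0
t 2.27 tcp [0.4938 0.1489 0.0883] case [-20.4 -39.1] yaw 15.27 zax [-0.005  0.002 -1.   ] F [-0.42  0.12  0.26] op -0.0
delta tool mm [ 2.5 -8.  22.3]
```

View pics/s2.png

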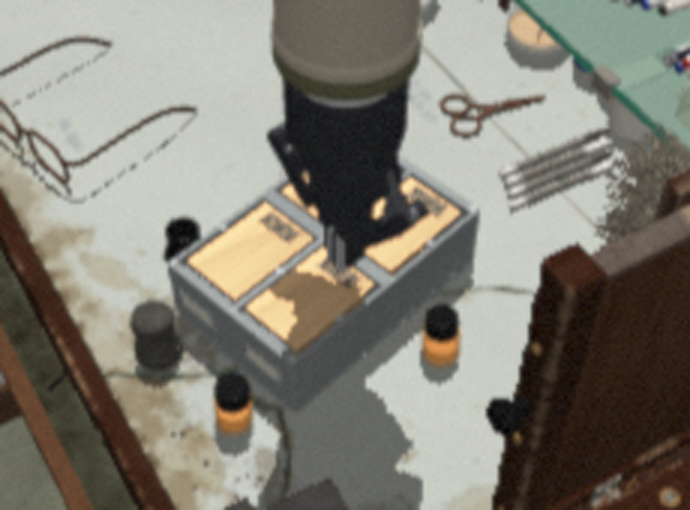

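View pics/t2.png

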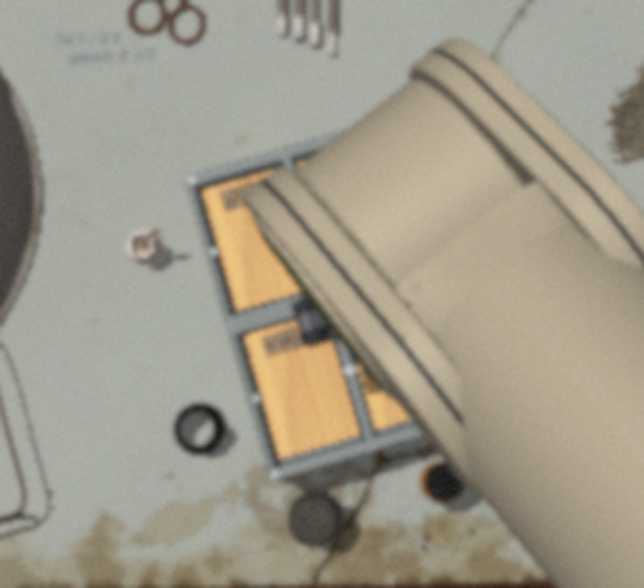

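The side view shows the closed fingertips just above cover1's ribs, around (345,255). The bystanders haven't moved. Next I'll centre the fingers and lower them gently.

```bash
python3 -m creep '[[0,0,0,0.0025,-0.008,0.009,0],[0,0,0,0,0,0.009,0],[0,0,0,0,0,0.001,0],[0,0,0,0,0,0.001,0],[0,0,0,0,0,0,0],[0,0,0,0,0,0,0]]'; python3 -c "
from h import *
st()"
```

```text
time_s: 2.87
eef_pos: [0.4956, 0.156, 0.0709]
ee_rot: [[0.965, 0.261, 0.001], [0.261, -0.965, -0.0], [0.001, 0.001, -1.0]]
ft_force: [-0.1, 0.3, -0.2]
opening: 0.0002
t 2.87 tcp [0.4956 0.156  0.0709] case [-16.7 -32.7] yaw 15.15 zax [ 0.001 -0.    -1.   ] F [-0.14  0.3  -0.24] op 0.0002
```

```bash
python3 -m creep '[[0,0,0,0,-0.001,0.001,0],[0,0,0,0,0,0.001,0],[0,0,0,0,0,0.001,0],[0,0,0,0,0,0.001,0],[0,0,0,0,0,0,0]]';python3 -m creep '[[0,0,0,0,0,0.001,0],[0,0,0,0,0,0.001,0],[0,0,0,0,0,0,0]]';python3 -m creep '[[0,0,0,0,0,0.001,0],[0,0,0,0,0,0,0]]'
```

```text
time_s: 3.28
eef_pos: [0.4949, 0.1574, 0.066]
ee_rot: [[0.965, 0.262, -0.0], [0.262, -0.965, -0.0], [-0.0, 0.0, -1.0]]
ft_force: [-0.6, -0.2, -0.0]
opening: -0.0001
time_s: 3.53
eef_pos: [0.4951, 0.1575, 0.0642]
ee_rot: [[0.965, 0.262, -0.0], [0.262, -0.965, 0.0], [-0.0, -0.0, -1.0]]
ft_force: [-0.3, -0.2, 0.1]
opening: -0.0001
time_s: 3.7
eef_pos: [0.4952, 0.1575, 0.0637]
ee_rot: [[0.965, 0.262, 0.0], [0.262, -0.965, -0.0], [0.0, 0.0, -1.0]]
ft_force: [-2.0, -0.8, 6.4]
opening: 0.0
```

```bash
python3 -m creep '[[0,0,0,0,0,0.001,0],[0,0,0,0,0,0,0]]'
```

```text
time_s: 3.87
eef_pos: [0.4952, 0.1575, 0.0636]
ee_rot: [[0.965, 0.262, 0.0], [0.262, -0.965, -0.001], [-0.0, 0.001, -1.0]]
ft_force: [-7.9, -3.3, 19.3]
opening: 0.0
```

Cover1 is blocked: 19 N with no give. I'll lift and move on to cover0.

```bash
python3 -m creep '[[0,0,0,0,0,-0.005,0],[0,0,0,0,0,-0.01,0],[0,0,0,0,-0.031,0,0],[0,0,0,0,-0.031,0,0],[0,0,0,0,0,0.006,0],[0,0,0,0,0,0,0],[0,0,0,0,0,0,0]]'; python3 -c "
from h import *
goal([*cw(-.018,.031),.064])"
```

```text
time_s: 4.45
eef_pos: [0.4788, 0.217, 0.0713]
ee_rot: [[0.965, 0.262, -0.0], [0.262, -0.965, -0.0], [-0.0, 0.0, -1.0]]
ft_force: [0.7, 0.5, 0.4]
opening: -0.0001
t 4.45 tcp [0.4788 0.217  0.0713] case [-16.6  30.5] yaw 15.2 zax [-0. -0. -1.] F [0.69 0.46 0.43] op -0.0001
delta tool mm [-1.4 -0.5  7.4]
```

```bash
python3 -m creep '[[0,0,0,0,0,0.002,0],[0,0,0,0,0,0.002,0],[0,0,0,0,0,0.001,0],[0,0,0,0,0,0.001,0],[0,0,0,0,0,0,0]]';python3 -m creep '[[0,0,0,0,0,0.001,0],[0,0,0,0,0,0.001,0],[0,0,0,0,0,0,0]]';
```

```text
time_s: 4.87
eef_pos: [0.4789, 0.2169, 0.0651]
ee_rot: [[0.965, 0.261, -0.0], [0.261, -0.965, -0.0], [-0.0, 0.0, -1.0]]
ft_force: [-0.5, -0.1, -0.3]
opening: -0.0001
time_s: 5.12
eef_pos: [0.4791, 0.2173, 0.0638]
ee_rot: [[0.965, 0.262, 0.0], [0.262, -0.965, -0.0], [0.0, 0.001, -1.0]]
ft_force: [-2.7, -1.8, 5.5]
opening: 0.0
```

```bash
python3 -m creep '[[0,0,0,0,0,0.001,0],[0,0,0,0,0,0,0]]'
```

```text
time_s: 5.28
eef_pos: [0.4791, 0.2172, 0.0636]
ee_rot: [[0.965, 0.262, 0.001], [0.262, -0.965, -0.001], [0.0, 0.001, -1.0]]
ft_force: [-5.7, -4.1, 18.6]
opening: 0.0001
```

Cover0 is blocked too. Next is cover2, 96 mm farther in +x.

```bash
python3 -m creep '[[0,0,0,0,0,-0.005,0],[0,0,0,0,0,-0.01,0],[0,0,0,0.032,0,0,0],[0,0,0,0.032,0,0,0],[0,0,0,0.031,0,0,0],[0,0,0,0,0,0.006,0],[0,0,0,0,0,0,0],[0,0,0,0,0,0,0]]'; python3 -c "
from h import *
goal([*cw(.078,.031),.064])"
```

```text
time_s: 5.95
eef_pos: [0.5697, 0.2424, 0.0711]
ee_rot: [[0.965, 0.262, -0.001], [0.262, -0.965, 0.0], [-0.001, -0.0, -1.0]]
ft_force: [-0.7, -0.3, -0.4]
opening: -0.0001
t 5.95 tcp [0.5697 0.2424 0.0711] case [77.7 30.6] yaw 15.21 zax [-0.001  0.    -1.   ] F [-0.71 -0.32 -0.4 ] op -0.0001
delta tool mm [ 0.3 -0.4  7.1]
```

```bash
python3 -m creep '[[0,0,0,0,0,0.002,0],[0,0,0,0,0,0.002,0],[0,0,0,0,0,0.001,0],[0,0,0,0,0,0.001,0],[0,0,0,0,0,0,0]]';python3 -m creep '[[0,0,0,0,0,0.001,0],[0,0,0,0,0,0.001,0],[0,0,0,0,0,0,0]]'; python3 -m creep '[[0,0,0,0,0,0.0005,0],[0,0,0,0,0,0,0]]'
```

```text
time_s: 6.37
eef_pos: [0.5703, 0.2419, 0.0653]
ee_rot: [[0.965, 0.262, 0.0], [0.262, -0.965, -0.0], [-0.0, 0.0, -1.0]]
ft_force: [-0.3, 0.7, 0.1]
opening: 0.0005
time_s: 6.62
eef_pos: [0.5706, 0.2422, 0.0638]
ee_rot: [[0.965, 0.262, 0.0], [0.262, -0.965, -0.0], [0.0, 0.0, -1.0]]
ft_force: [-1.3, -1.4, 4.8]
opening: 0.0002
time_s: 6.78
eef_pos: [0.5707, 0.2422, 0.0638]
ee_rot: [[0.965, 0.262, 0.001], [0.262, -0.965, -0.001], [0.0, 0.001, -1.0]]
ft_force: [-3.4, -2.1, 9.7]
opening: 0.0002
```

Cover2 resists as well, but the 22 mm pads at this point could be overlapping the case rim by 1–2 mm. I'll try cover3 about 5 mm nearer the pivot so only the cover is pressed.

```bash
python3 -m creep '[[0,0,0,0,0,-0.005,0],[0,0,0,0,0,-0.01,0],[0,0,0,-0.003,0.031,0,0],[0,0,0,-0.003,0.031,0,0],[0,0,0,0,0,0.005,0],[0,0,0,0,0,0,0],[0,0,0,0,0,0,0]]'; python3 -c "
from h import *
goal([*cw(.073,-.031),.064])"
```

```text
time_s: 7.37
eef_pos: [0.5809, 0.1811, 0.0732]
ee_rot: [[0.965, 0.262, 0.0], [0.262, -0.965, 0.0], [0.0, -0.0, -1.0]]
ft_force: [-0.4, -0.0, -0.8]
opening: -0.0002
t 7.37 tcp [0.5809 0.1811 0.0732] case [ 72.1 -31.4] yaw 15.17 zax [ 0.  0. -1.] F [-0.41 -0.03 -0.82] op -0.0002
delta tool mm [ 0.9 -0.4  9.2]
```

```bash
python3 -m creep '[[0,0,0,0,0,0.003,0],[0,0,0,0,0,0.002,0],[0,0,0,0,0,0.002,0],[0,0,0,0,0,0.001,0],[0,0,0,0,0,0,0]]';python3 -m creep '[[0,0,0,0,0,0.001,0],[0,0,0,0,0,0.001,0],[0,0,0,0,0,0,0]]'; python3 -m creep '[[0,0,0,0,0,0.0005,0],[0,0,0,0,0,0,0]]'
```

```text
time_s: 7.78
eef_pos: [0.5807, 0.1812, 0.0645]
ee_rot: [[0.965, 0.263, -0.0], [0.263, -0.965, -0.0], [-0.0, -0.0, -1.0]]
ft_force: [0.3, 0.4, -0.2]
opening: -0.0001
time_s: 8.03
eef_pos: [0.5811, 0.1811, 0.0629]
ee_rot: [[0.965, 0.262, 0.0], [0.262, -0.965, 0.0], [0.0, -0.0, -1.0]]
ft_force: [-0.4, 0.9, 1.4]
opening: -0.0003
time_s: 8.2
eef_pos: [0.5811, 0.1811, 0.0625]
ee_rot: [[0.965, 0.262, 0.0], [0.262, -0.965, 0.0], [0.001, -0.0, -1.0]]
ft_force: [-0.2, 2.6, 2.6]
opening: -0.0006
```

```bash
python3 -m creep '[[0,0,0,0,0,0.001,0],[0,0,0,0,0,0,0]]';python3 -m creep '[[0,0,0,0,0,0.001,0],[0,0,0,0,0,0,0]]'
```

```text
time_s: 8.37
eef_pos: [0.5811, 0.181, 0.0613]
ee_rot: [[0.965, 0.262, 0.0], [0.262, -0.965, 0.0], [0.0, -0.0, -1.0]]
ft_force: [-0.1, 1.8, 2.5]
opening: -0.0
time_s: 8.53
eef_pos: [0.581, 0.181, 0.0602]
ee_rot: [[0.965, 0.262, 0.0], [0.262, -0.965, 0.0], [0.0, -0.0, -1.0]]
ft_force: [-0.2, 2.0, 2.7]
opening: -0.0001
```

Cover3 is giving at about 2.5 N, so it's the loose one. I'll keep pressing it down.

```bash
python3 -m creep '[[0,0,0,0,0,0.002,0],[0,0,0,0,0,0.002,0],[0,0,0,0,0,0.002,0],[0,0,0,0,0,0.002,0],[0,0,0,0,0,0,0]]'; python3 -m creep '[[0,0,0,0,0,0.002,0],[0,0,0,0,0,0.002,0],[0,0,0,0,0,0.002,0],[0,0,0,0,0,0.002,0],[0,0,0,0,0,0,0]]'; python3 -c "
from h import *
import cv2
st()
im=optics.camera('side')[100:270,150:380,::-1];cv2.imwrite('pics/s3.png',cv2.resize(im,None,fx=3,fy=3,interpolation=2))"
```

```text
time_s: 8.95
eef_pos: [0.581, 0.1804, 0.0517]
ee_rot: [[0.965, 0.262, -0.0], [0.262, -0.965, -0.0], [-0.0, 0.0, -1.0]]
ft_force: [1.7, 0.4, 0.3]
opening: -0.0001
time_s: 9.37
eef_pos: [0.5808, 0.1806, 0.0437]
ee_rot: [[0.965, 0.262, -0.0], [0.262, -0.965, -0.0], [-0.0, 0.0, -1.0]]
ft_force: [1.9, 0.2, -0.0]
opening: -0.0002
t 9.37 tcp [0.5808 0.1806 0.0437] case [ 71.9 -31.8] yaw 15.18 zax [-0. -0. -1.] F [ 1.92  0.2  -0.01] op -0.0002
```

View pics/s3.png

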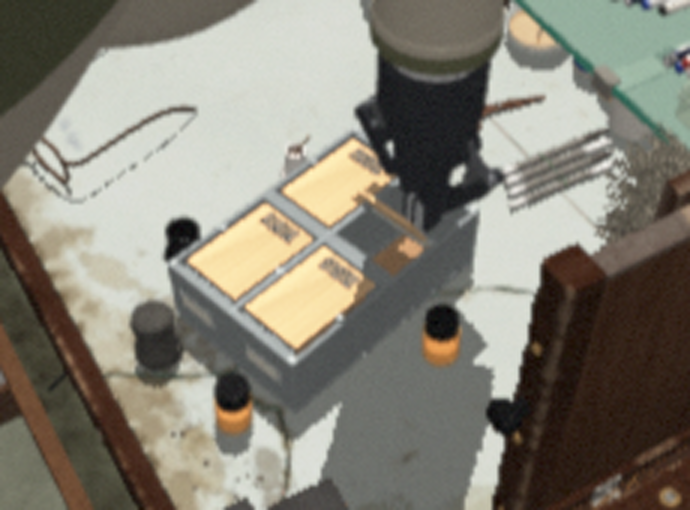

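The near half of cover3 now stands well up, with its edge from about (360,190) to (430,240). From the finger geometry it's at roughly 55°. I'll withdraw, go behind the raised half, and push it upright from the near side.

```bash
python3 -m creep '[[0,0,0,0.002,0,-0.02,0],[0,0,0,0,0,-0.03,0],[0,0,0,0,0,-0.033,0],[0,0,0,0,0,0,0],[0,0,0,-0.036,0,0,0],[0,0,0,-0.037,0,0,0],[0,0,0,0,0,0,0],[0,0,0,0,0,0,0]]'; python3 -c "
from h import *
import cv2
goal([*cw(.0,-.031),.085])
im=optics.camera('side')[100:270,150:380,::-1];cv2.imwrite('pics/s4.png',cv2.resize(im,None,fx=3,fy=3,interpolation=2))"
```

```text
time_s: 10.08
eef_pos: [0.5106, 0.161, 0.1267]
ee_rot: [[0.965, 0.262, -0.001], [0.262, -0.965, -0.003], [-0.002, 0.002, -1.0]]
ft_force: [0.9, 0.1, 0.5]
opening: -0.0005
t 10.08 tcp [0.5106 0.161  0.1267] case [ -1.  -31.9] yaw 15.19 zax [-0.001 -0.003 -1.   ] F [0.85 0.15 0.52] op -0.0005
delta tool mm [ 1.  -1.  41.7]
```

View pics/s4.png

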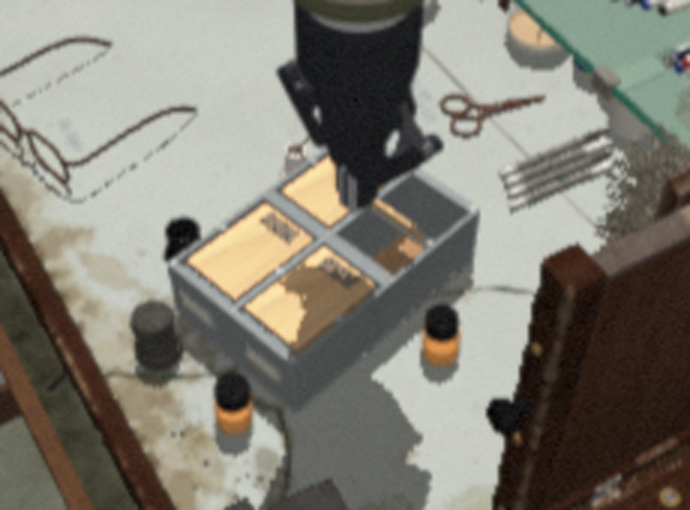

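Cover3 stays raised, with its edge near (400,215), and the fingers are above and behind it. I'll lower them and push +x.

```bash
python3 -m creep '[[0,0,0,0,0,0.02,0],[0,0,0,0,0,0.02,0],[0,0,0,0,0,0,0],[0,0,0,0.005,0,0,0],[0,0,0,0.005,0,0,0],[0,0,0,0.005,0,0,0],[0,0,0,0,0,0,0]]'; python3 -m creep '[[0,0,0,0.004,0,0,0],[0,0,0,0.004,0,0,0],[0,0,0,0,0,0,0],[0,0,0,0,0,0,0]]';python3 -c "
from h import *
import cv2
st()
im=optics.camera('side')[100:270,150:380,::-1];cv2.imwrite('pics/s5.png',cv2.resize(im,None,fx=3,fy=3,interpolation=2))"
```

```text
time_s: 10.72
eef_pos: [0.5285, 0.1668, 0.0883]
ee_rot: [[0.965, 0.262, 0.002], [0.262, -0.965, 0.001], [0.002, -0.001, -1.0]]
ft_force: [-0.4, 0.1, 0.1]
opening: -0.0006
time_s: 11.05
eef_pos: [0.535, 0.1683, 0.0874]
ee_rot: [[0.965, 0.262, 0.0], [0.262, -0.965, 0.0], [0.001, -0.0, -1.0]]
ft_force: [0.3, -0.3, -0.0]
opening: 0.0001
t 11.05 tcp [0.535  0.1683 0.0874] case [ 24.5 -31.4] yaw 15.18 zax [ 0.  0. -1.] F [ 0.29 -0.32 -0.03] op 0.0001
```

View pics/s5.png

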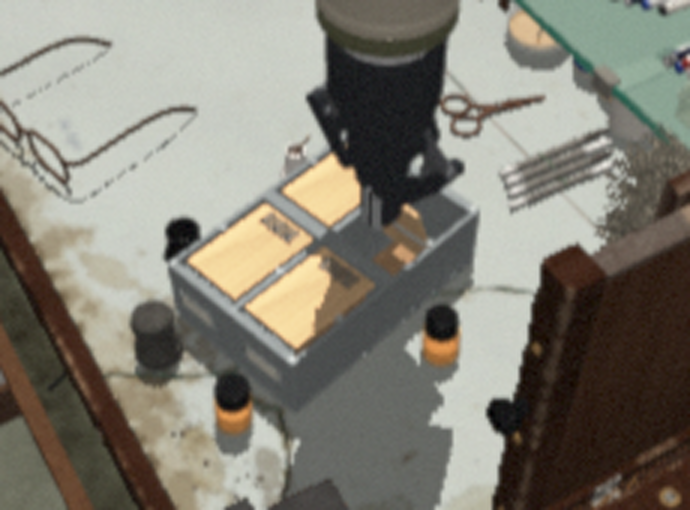

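The cover's face now shows beside the fingers at (405,225), so it is steeper. I'll push in small steps and watch the force.

```bash
for i in 1; do python3 -m creep '[[0,0,0,0.002,0,0,0],[0,0,0,0.001,0,0,0],[0,0,0,0,0,0,0]]';python3 -m creep '[[0,0,0,0.001,0,0,0],[0,0,0,0.001,0,0,0],[0,0,0,0,0,0,0]]';done;python3 -c "
from h import *
import cv2
st()
im=optics.camera('side')[100:270,150:380,::-1];cv2.imwrite('pics/s6.png',cv2.resize(im,None,fx=3,fy=3,interpolation=2))"
```

```text
time_s: 11.35
eef_pos: [0.5377, 0.169, 0.0873]
ee_rot: [[0.965, 0.262, 0.0], [0.262, -0.965, -0.0], [0.0, 0.0, -1.0]]
ft_force: [-0.5, -0.1, 0.7]
opening: 0.0001
time_s: 11.6
eef_pos: [0.5396, 0.1695, 0.0873]
ee_rot: [[0.965, 0.262, 0.0], [0.262, -0.965, -0.0], [0.0, 0.0, -1.0]]
ft_force: [-1.2, -0.6, 1.1]
opening: -0.0001
t 11.6 tcp [0.5396 0.1695 0.0873] case [ 29.3 -31.5] yaw 15.18 zax [ 0. -0. -1.] F [-1.25 -0.58  1.15] op -0.0001
```

View pics/s6.png

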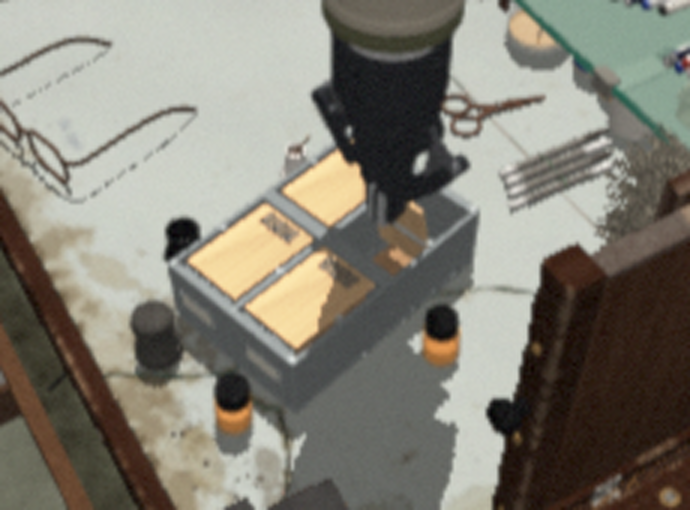

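```bash
python3 -m creep '[[0,0,0,0.001,0,0,0],[0,0,0,0.001,0,0,0],[0,0,0,0,0,0,0]]';python3 -m creep '[[0,0,0,0.001,0,0,0],[0,0,0,0,0,0,0]]'
```

```text
time_s: 11.9
eef_pos: [0.5416, 0.1701, 0.0873]
ee_rot: [[0.965, 0.262, 0.0], [0.262, -0.965, -0.0], [0.0, 0.0, -1.0]]
ft_force: [0.0, -0.2, 0.2]
opening: -0.0
time_s: 12.07
eef_pos: [0.5425, 0.1703, 0.0873]
ee_rot: [[0.965, 0.262, 0.0], [0.262, -0.965, 0.0], [0.0, 0.0, -1.0]]
ft_force: [-1.5, -0.4, 0.1]
opening: 0.0
```

```bash
python3 -m creep '[[0,0,0,0.001,0,0,0],[0,0,0,0,0,0,0]]';python3 -m creep '[[0,0,0,0.001,0,0,0],[0,0,0,0,0,0,0]]'
```

```text
time_s: 12.23
eef_pos: [0.5435, 0.1706, 0.0873]
ee_rot: [[0.965, 0.262, 0.0], [0.262, -0.965, 0.0], [0.0, 0.0, -1.0]]
ft_force: [-0.7, -0.8, 0.6]
opening: -0.0004
time_s: 12.4
eef_pos: [0.5443, 0.1708, 0.0873]
ee_rot: [[0.965, 0.262, -0.0], [0.262, -0.965, -0.0], [-0.0, 0.0, -1.0]]
ft_force: [-1.2, -0.4, 0.5]
opening: 0.0005
```

Now I'll back off, lift clear and look from both cameras.

```bash
python3 -m creep '[[0,0,0,-0.01,0,0,0],[0,0,0,-0.02,0,0,0],[0,0,0,-0.01,0,-0.02,0],[0,0,0,-0.02,0,-0.04,0],[0,0,0,-0.02,0.02,-0.04,0],[0,0,0,-0.035,0.035,-0.02,0],[0,0,0,-0.035,0.035,0,0],[0,0,0,-0.035,0.035,0,0],[0,0,0,-0.02,0.035,0,0],[0,0,0,0,0,0,0]]'; python3 -c "
from h import *
import cv2
st()
im=optics.camera('side')[100:270,150:380,::-1];cv2.imwrite('pics/s7.png',cv2.resize(im,None,fx=3.4,fy=3.4,interpolation=2))
im=optics.camera('top')[120:310,120:350,::-1];cv2.imwrite('pics/t7.png',cv2.resize(im,None,fx=3,fy=3,interpolation=2))"
```

```text
time_s: 13.23
eef_pos: [0.4029, -0.0175, 0.1943]
ee_rot: [[0.967, 0.253, 0.0], [0.253, -0.967, -0.004], [-0.001, 0.004, -1.0]]
ft_force: [1.3, -1.0, 0.0]
opening: -0.0004
t 13.23 tcp [ 0.4029 -0.0175  0.1943] case [-152.6 -175. ] yaw 14.67 zax [ 0.    -0.004 -1.   ] F [ 1.26 -0.98  0.01] op -0.0004
```

View pics/s7.png

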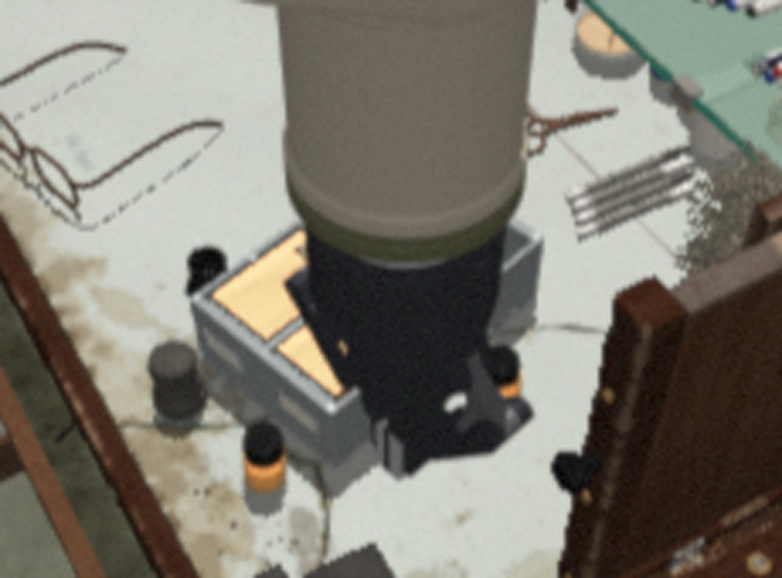

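View pics/t7.png

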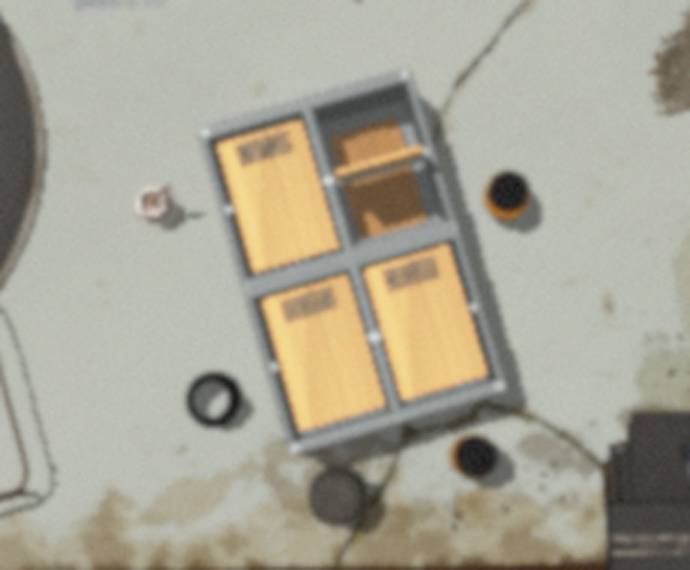

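```bash
python3 -c "
from h import *
for p in((382,155),(382,161),(382,167)):
  print((tocase(unproj('top',(np.array(p)+.5)/3-.5+(120,120),.102))*1e3).round(1))
print((tocase(unproj('top',(np.array((381,165))+.5)/3-.5+(120,120),.064))*1e3).round(1))
st()"
```

```text
[ 48.9 -32.4]
[ 45.6 -31.4]
[ 42.3 -30.4]
[ 49.2 -31.9]
t 13.33 tcp [ 0.4049 -0.0118  0.1945] case [-149.2 -170. ] yaw 14.97 zax [ 0.001 -0.002 -1.   ] F [-0.5   0.26  0.41] op 0.0001
```

The cover's top edge is about 3 mm from directly above the pivot, so it stands at roughly 1.45–1.5 rad. The other three are flush, the bystanders are where they were, and the arm is clear.

```bash
python3 -m creep '[[0,0,0,0,0,0,0],[0,0,0,0,0,0,0]]'; python3 -c "
from plant import job
print(job.finish_job())"
```

```text
time_s: 13.5
eef_pos: [0.4054, -0.009, 0.1943]
ee_rot: [[0.965, 0.264, 0.0], [0.264, -0.965, 0.0], [0.0, -0.0, -1.0]]
ft_force: [0.1, 0.4, 0.3]
opening: -0.0001
the job is handed in; nothing more can be done
None
```

The loose cover is cover3 (far right). It is standing nearly upright, and I handed the job in at 13.5 s.

**Finding it:** Covers 1, 0 and 2 did not move when pressed, with the vertical force reaching about 19, 19 and 10 N. The fingertips may have slightly overlapped the case rim on those three, so they were not a clean test on their own. I pressed cover3 about 5 mm nearer its pivot, and it gave way at about 2.5 N.

**Opening it:** I pressed the far half down to roughly 55°, then pushed the raised half upright from its near side. That push felt like no more than about 1.5 N, close to the sensor noise.

**Last checks:**
- **Cover3:** in the top camera picture its upper edge is about 3 mm short of directly above the pivot, or roughly 1.45–1.5 rad. I had no joint reading to confirm this, and the arm blocked the side camera's view of it.
- **Other covers and loose items:** the other three covers looked flush. By eye, the five loose items were where they started; I did not re-measure them.
- **Arm:** it was clear of everything and at rest when I handed in.

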